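Index the sample carousel to its next hole

ROBOT

A 6-joint arm with a two-finger parallel gripper is mounted at the origin on the work surface. World frame = base frame: x ahead of the robot, y to its left, z up, the work surface at z = 0. Lengths are in m, angles in degrees, forces in N, time in s.
With the tool pointing down it reaches from about 0.4 to 0.825 m from the base axis. Payload 7 kg.
Tool frame: the origin (TCP) lies between the finger pads; the fingertips stand 19 mm ahead of it and the grasp point (between the pads) is the TCP; z points along the fingers, y is the line along which they close (so a half turn about z gives the same grasp; the last joint's range is limited). The gripper opens to 88 mm and grips with 3 to 60 N. Pads are 19 mm wide; open, the fingers measure 130 mm over their backs; the gripper's body (78 mm by 193 mm) begins 47 mm behind the grasp point.
Start: joints at [-51.331, 20.546, 0.682, 0, -70.136, -16.507], TCP at [0.255, -0.625, 0.246] pointing down, gripper open.
Joint ranges: [-176.03, 176.03], [-82.01, 121.73], [-58.28, 71.71], [-173.87, 95.51], [-174.79, -0.11], [-173.66, 173.66]. Speed limits (degrees/s): [136.94, 136.94, 172.46, 180, 180, 180].

INTERFACE

Orientations are given as [roll, pitch, yaw] about the fixed x, y, z axes, in that order (R = Rz(yaw) Ry(pitch) Rx(roll)).
In Python, from plant import get_obs, snapshot, close_job, spot_in, spot_point gives the robot as it stands.
- The arm moves only by the tool play_rows, never from a script. Its argument "plan" is a list of rows, each a list of 6 numbers: the shift along the tool's x, y, z in cm, then the turn, a rotation vector about the tool's x, y, z in degrees. A call has 1 to 20 rows; each row shifts and turns the commanded pose from where the row before left it, along the tool's axes as they then stand; what a row does not reach is not made up. A row lasts 1/12 s, in which the tool goes at most 41.7 mm and 7.16 degrees, less where a joint would pass 70% of its speed; a pose out of reach is approached as far as the arm can. A call is refused whole if a number of a shift passes 4.17 or a number of a turn 7.16, either way. A call with a gripper value outside its range is refused whole. "grip" is the finger opening in cm, from 0 to 8.76, set as the call begins (left out, the last holds). The fingers move at their own pace and stop on an object; the grip force is fixed at half the most. Time passes only in rows, so rows that do not move let the fingers close. It gives the time, the measured TCP pose, the force, the opening and the grip force at its end, in the units of the state.
- get_obs(): the state, without advancing time (a new reading comes with each control period).
- snapshot(name): name is "scene" or "top" or "wrist"; returns a dict with "frame" (400x640x3 uint8, red, green, blue), "fx", "fy", "cx", "cy" (pixels), "position" and "attitude" of the camera in the world. Camera axes: x right, y down, z forward; pixel columns grow to the right and rows downward; lengths in m; the calibration is good to about 2 mm. A picture is of the moment at which its call begins. There is no depth.
- close_job(): hands the job in; it is judged then, once.
Trained networks look in the newest picture that a camera, given by its name, has taken for a name from the list of things; names that differ only in an ending like _2 or _b are one class to them, and where a whole thing is asked for, a point or a joint stands for the part that bears it (a point fixed in the world has none). Each returns a list of dicts, best first, with "score" (0 to 1); they miss things now and then, are a little off and sometimes report something else, mostly with a low value. They report only what shows in the picture. A call takes as long as a camera call. They do not tell look-alikes from the thing itself.
- spot_in(camera, thing): "position" ([x, y, z] in m, in world coordinates, good to about 4 mm: the middle of the surface that is visible of it).
- spot_point(camera, thing): "position" ([x, y, z] in m, in world coordinates, good to about 4 mm: a listed point, or the origin of a listed thing).
The state is a dict: "clock": time; "joint_pos": joint angles; "qvel": joint speeds; "tau": joint torques, N m; "tool_pos": TCP position; "orientation": TCP orientation; "force": force on the tool from outside, world axes, zero at the start; "moment": the same for the moment, N m; "opening": finger opening in m; "gripper_force": force on a finger pad.
Only numpy, scipy, OpenCV 4.12 (cv2) and the standard library are available. Lean on these libraries where they do the work, as an engineer would, in place of code of your own. Each camera call takes 0.05 s, during which the arm holds its last target. There are 200 camera calls.

TASK

Bring the green sample bottle under the sampling head: with a fingertip press the carousel's red indexing plunger in, turn the turntable clockwise (seen from above) to the next index hole and no further, and let the plunger spring fully out so that it locks there. Leave the two sample bottles standing on their pads, do not disturb the canister and the measuring cylinder, and lift nothing.

Things in the scene. Friction and masses are not known exactly. Their poses are not given: they have to be found in the camera images.
- carousel: Fixed base of the sample carousel: round index plate, radius 157 mm, top 30 mm above the bench, eight 11 mm index holes every 45 degrees on a circle of radius 117 mm. Origin on the turning axis at bench height. Its +x points to the sampling head: a column 195 mm out (radius 8 mm) with a white arm 174 to 200 mm high reaching inward to 45 mm from the axis. Place and yaw vary.
- turn_axis (a point): Centre of the turntable's white top (radius 98 mm, 50 mm above the bench, with eight 44 mm black rubber pads 3 mm thick on a circle of radius 68 mm), on the vertical turning axis. Its frame turns with the turntable: its -x points level outward to the red button.
- turntable (a joint): Angle in rad, 0 at the start (locked in a hole), growing CLOCKWISE seen from above; the next hole is at 0.785. The pin has 0.013 rad of play in a hole (0.02 if pushed hard). Locked until the plunger is pressed about 7 mm in; then it takes 1.5 to 4 N at the fins to turn, and friction holds it where it is left.
- plunger (a joint): How far the red plunger is pressed down, m: 0 fully out (pin in its hole), 0.012 end stop. Spring: 4 N at first touch, 9 N at the stop. Pressing it lifts a steel pin out of its index hole (clear from 0.007). Released between holes, the pin rides on the plate (joint about 0.007) and snaps into the next hole when turned over it.
- button_top (a point): Centre of the top of the red plunger button: disc of radius 16 mm, 142 mm from the turning axis, 70 mm above the bench when out, 58 mm when fully in (the blue housing around it is 52 mm high). Moves with the button and turns with the turntable: x axis radial, +x towards the turning axis; y tangential, +y the clockwise way; z up.
- fin (a point): Middle of the top edge of the leading yellow fin, 88 mm above the bench. Two upright fins, 8 mm thick, 40 mm long radially, flank the button, one on each tangential side, with a gap of 54 mm between them, centred on the button; their tops are 18 mm over the button. A fingertip on the button pushes this fin to turn the table clockwise.
- nozzle_tip (a point): Lower end of the steel sampling tube, 7 mm in diameter, 140 mm above the bench, fixed, over the sampling station 68 mm from the turning axis.
- bottle_a: Blue bottle with a white cap, radius 18 mm, 66 mm tall, standing loose on the pad under the sampling tube at the start. Origin at the centre of its underside.
- bottle_b: Green bottle with a white cap, radius 18 mm, 66 mm tall, standing loose on the next pad, 45 degrees anticlockwise of the blue one. Origin at the centre of its underside.
- pad_a (a point): Centre of the top of the pad under the blue bottle, 53 mm above the bench; turns with the turntable.
- pad_b (a point): Centre of the top of the pad under the green bottle, 53 mm above the bench; turns with the turntable.
- canister: Grey plastic bottle with a black cap, radius 32 mm, 125 mm tall, loose on the bench beside the carousel; leave it alone. Origin at the centre of its underside.
- cylinder: Stoppered green glass measuring cylinder, 28 mm in diameter on a 60 mm foot, 160 mm tall, loose on the bench at the other side of the carousel; leave it alone. Origin at the centre of its underside.
Not all that is in view belongs to the job. Leave any yellow look-alike of the bottle_a alone.

How it is judged (in metres and radians):
On the way, in this order (a step that is already met when the one before it is completed fails the run):
1. the plunger is pressed in while the turntable is still at its first hole (value of joint plunger above 0.0065 m and value of joint turntable below 0.15 rad), for 0.1 s.
2. the turntable is turning clockwise between the holes, its pin out of them (value of joint plunger above 0.004 m and value of joint turntable between 0.25 and 0.76 rad), for 0.1 s.
At the end, for the whole second after the job is handed in: The turntable stands still one hole (0.785 rad, within 0.035) clockwise of its start with the plunger fully out (under 2 mm), the green bottle is upright under the sampling tube (within 12 mm) and both bottles stand within 10 mm of the middle of their pads (value of joint turntable between 0.7504 and 0.8204 rad and value of joint plunger below 0.002 m and velocity of joint turntable between -0.02 and 0.02 rad/s and horizontal distance between bottle_b and nozzle_tip below 0.012 m and angle between each of bottle_b, bottle_a's own z axis and vertical below 0.1 rad and distance between bottle_b and pad_b below 0.01 m and distance between bottle_a and pad_a below 0.01 m); the robot touches nothing.
It fails at once if the turntable is turned anticlockwise out of its hole (value of joint turntable below -0.1 rad).
It fails at once if the turntable is turned far past the next hole (value of joint turntable above 1.0354 rad).
It fails at once if a sample bottle is lifted, pushed off its pad or tipped (distance between bottle_a and pad_a above 0.015 m or distance between bottle_b and pad_b above 0.015 m or angle between any of bottle_a, bottle_b's own z axis and vertical above 0.3 rad).
It fails at once if the canister or the measuring cylinder is moved, lifted or tipped (distance of any of canister, cylinder from where it was at the start of the episode above 0.015 m or angle between any of canister, cylinder's own z axis and vertical above 0.3 rad).
It also fails if it takes over 42 s, if anything falls off the work surface, if the arm or the gripper's body presses on something with over 40 N, if the wrist force passes 120 N, or if a joint passes its speed limit or range.

## Working session

There is one attempt and no reset: what is moved stays moved. The work goes in short steps, Python scripts to look and compute and a tool call to move; the robot and the scene stay as the last step left them, time stands still between calls to the robot, and variables do not carry over. Pictures are saved under pics/ and viewed, at most 10 in all, crops included, and the job is handed in when it is done.

Besides the shell and the picture viewer there is one more tool, called as name(argument=value, ...), one argument or row to a line, values as JSON. play_rows: Moves the arm, as the interface text tells. Its arguments: {"type":"object","properties":{"plan":{"type":"array","items":{"type":"array","items":{"type":"number"}}},"grip":{"type":"number"}},"required":["plan"]}

```bash
mkdir -p pics; python3 - <<'E'
from plant import *
import cv2
o=get_obs(); print({k:o[k] for k in('clock','tool_pos','orientation','opening','force')})
for c in('top','scene'):
    s=snapshot(c); cv2.imwrite(f'pics/{c}1.png',s['frame'][:,:,::-1]); print(c,s['position'])
    for t in('turn_axis','button_top','fin','nozzle_tip','pad_a','pad_b','bottle_a','bottle_b','canister','cylinder','carousel'):
        print(t,[([round(float(v),3) for v in d['position']],round(d['score'],2)) for d in spot_point(c,t)[:3]])
E
```

```text
{'clock': 0.0, 'tool_pos': array([ 0.25443129, -0.62471635,  0.24462543]), 'orientation': array([ 1.79905565e+02, -8.34532239e-03, -1.57844782e+02]), 'opening': 0.087769178117885, 'force': array([-0.30290358,  0.91166834,  0.29148778])}
top [0.49898068 0.03261317 1.16551839]
turn_axis [([0.601, 0.015, 0.049], 0.75), ([0.665, -0.011, 0.147], 0.26)]
button_top [([0.454, 0.001, 0.07], 0.48)]
fin [([0.454, 0.033, 0.091], 0.69)]
nozzle_tip [([0.663, -0.008, 0.144], 0.81), ([0.667, -0.01, 0.053], 0.25)]
pad_a [([0.661, 0.043, 0.052], 0.76), ([0.665, -0.01, 0.05], 0.63)]
pad_b [([0.661, 0.043, 0.052], 0.76), ([0.665, -0.01, 0.05], 0.63)]
bottle_a [([0.855, 0.064, 0.001], 0.72), ([0.664, -0.011, 0.056], 0.61), ([0.762, -0.256, -0.002], 0.56)]
bottle_b [([0.855, 0.064, 0.001], 0.72), ([0.664, -0.011, 0.056], 0.61), ([0.762, -0.256, -0.002], 0.56)]
canister []
cylinder [([0.439, -0.179, -0.0], 0.56)]
carousel [([0.598, 0.012, -0.003], 0.58)]
scene [0.91262704 0.362219   0.8994145 ]
turn_axis [([0.596, 0.012, 0.053], 0.76)]
button_top [([0.456, 0.001, 0.072], 0.72)]
fin [([0.455, 0.033, 0.085], 0.74)]
nozzle_tip []
pad_a [([0.443, -0.176, -0.004], 0.74), ([0.66, 0.046, 0.053], 0.71), ([0.662, -0.009, 0.054], 0.57)]
pad_b [([0.443, -0.176, -0.004], 0.74), ([0.66, 0.046, 0.053], 0.71), ([0.662, -0.009, 0.054], 0.57)]
bottle_a [([0.861, 0.057, -0.004], 0.88), ([0.66, 0.04, 0.053], 0.87), ([0.651, -0.252, -0.003], 0.77)]
bottle_b [([0.861, 0.057, -0.004], 0.88), ([0.66, 0.04, 0.053], 0.87), ([0.651, -0.252, -0.003], 0.77)]
canister [([0.63, 0.251, -0.004], 0.86)]
cylinder [([0.441, -0.176, 0.0], 0.66)]
carousel [([0.596, 0.012, -0.001], 0.83)]
```

View pics/top1.png

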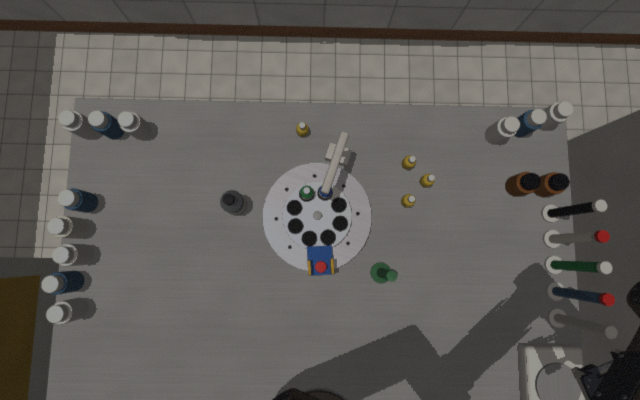

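View pics/scene1.png

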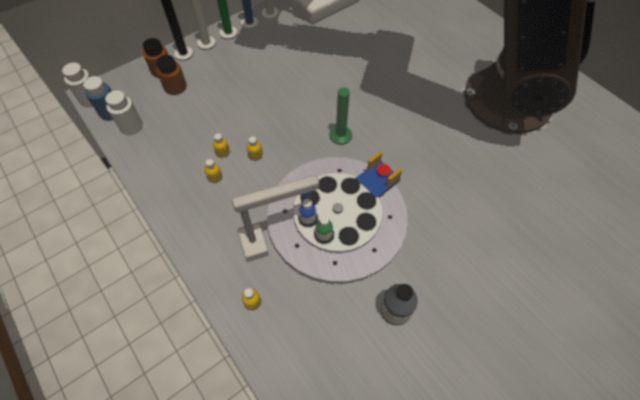

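The top view shows the carousel centred near (318,215). The button is at (320,266) with its leading fin to the left (+y). Blue (322,192) is under the arm and green (306,194) is to its left, the canister is at (232,202), and the cylinder is at (382,271). The scene view agrees. I'll refine the button position by colour.

```bash
cat > h.py <<'E'
import numpy as np, cv2
from plant import *
from scipy.spatial.transform import Rotation as R
def ray(s,u,v,z):
    a=np.array(s['attitude'],float)
    M=a if a.shape==(3,3) else (R.from_quat(a).as_matrix() if a.size==4 else R.from_euler('xyz',a,degrees=True).as_matrix())
    d=M@[(u-s['cx'])/s['fx'],(v-s['cy'])/s['fy'],1]; p=np.array(s['position'])
    return p+d*(z-p[2])/d[2]
def red(s,z,near,tol=.12):
    f=s['frame'].astype(int); m=((f[...,0]>90)&(f[...,0]>2.2*f[...,1])&(f[...,0]>2.2*f[...,2])).astype('uint8')
    n,_,st,c=cv2.connectedComponentsWithStats(m); out=[]
    for i in range(1,n):
        p=ray(s,*c[i],z)
        if st[i,4]>8 and np.hypot(*(p[:2]-near))<tol: out.append((st[i,4],c[i].round(1),p.round(4)))
    return out
def delta(goal,yaw):
    o=get_obs(); T=R.from_euler('xyz',o['orientation'],degrees=True); G=R.from_euler('xyz',[180,0,yaw],degrees=True)
    return (T.inv().apply(np.array(goal)-o['tool_pos'])*100).round(2),(T.inv()*G).as_rotvec(degrees=True).round(2)
E
python3 - <<'E'
from h import *
for c in('top','scene'):
    s=snapshot(c); print(c,np.shape(s['attitude']),red(s,.07,[.455,.001]))
    print([(t,d['position'].__array__().round(4) if hasattr(d['position'],'__array__') else d['position']) for t in('turn_axis','button_top') for d in spot_point(c,t)[:1]])
print(delta([.455,.001,.19],-85.5))
E
```

```text
top (3,) [(np.int32(90), array([320.4, 266.5]), array([ 0.4565, -0.0005,  0.07  ]))]
[('turn_axis', [0.5998, 0.0139, 0.0486]), ('button_top', [0.4563, 0.0013, 0.0698])]
scene (3,) [(np.int32(114), array([383.5, 169.7]), array([0.4594, 0.0012, 0.07  ]))]
[('turn_axis', [0.5983, 0.0114, 0.0515]), ('button_top', [0.4587, 0.0009, 0.0686])]
(array([-42.18,  50.43,   5.55]), array([  0.  ,  -0.  , -72.34]))
```

play_rows(
  plan=[
    [0,0,0,0,0,-6],
    [0,0,0,0,0,-6],
    [0,0,0,0,0,-6],
    [0,0,0,0,0,-6],
    [0,0,0,0,0,-6],
    [0,0,0,0,0,-6],
    [0,0,0,0,0,-6],
    [0,0,0,0,0,-6],
    [0,0,0,0,0,-6],
    [0,0,0,0,0,-6],
    [0,0,0,0,0,-6],
    [0,0,0,0,0,-6],
    [0,0,0,0,0,0],
  ],
  grip=0,
)

```text
clock: 2.58
tool_pos: [0.2546, -0.6251, 0.2456]
orientation: [180.0, 0.0, -85.6]
force: [-1.0, -1.2, 0.7]
opening: 0.0065
gripper_force: 0.0
```

play_rows(
  plan=[
    [-3.04,-1.25,0,0,0,0],
    [-3.04,-1.25,0,0,0,0],
    [-3.04,-1.25,0,0,0,0],
    [-3.04,-1.25,0,0,0,0],
    [-3.04,-1.25,0,0,0,0],
    [-3.04,-1.25,0,0,0,0],
    [-3.04,-1.25,0,0,0,0],
    [-3.04,-1.25,0,0,0,0],
    [-3.04,-1.25,0,0,0,0],
    [-3.04,-1.25,0,0,0,0],
    [-3.04,-1.25,0,0,0,0],
    [-3.04,-1.25,0,0,0,0],
    [-3.04,-1.25,0,0,0,0],
    [-3.04,-1.25,0,0,0,0],
    [-3.04,-1.25,0,0,0,0],
    [-3.04,-1.25,0,0,0,0],
    [-3.04,-1.25,0,0,0,0],
    [-3.04,-1.25,0,0,0,0],
    [-3.04,-1.25,0,0,0,0],
    [-3.04,-1.25,0,0,0,0],
  ],
)

```text
clock: 4.25
tool_pos: [0.46, 0.0011, 0.246]
orientation: [-179.9, 0.0, -86.0]
force: [1.3, -0.7, -0.1]
opening: 0.0008
gripper_force: 0.0
```

play_rows(
  plan=[
    [0,0,2,0,0,0],
    [0,0,2,0,0,0],
    [0,0,2,0,0,0],
    [0,0,1,0,0,0],
    [0,0,0,0,0,0],
    [0,0,0,0,0,0],
    [0,0,0,0,0,0],
  ],
)

```text
clock: 4.83
tool_pos: [0.4604, -0.0005, 0.1765]
orientation: [-179.9, 0.0, -85.9]
force: [-0.3, 0.6, -0.1]
opening: 0.0005
gripper_force: 0.0
```

```bash
python3 - <<'E'
from h import *
o=get_obs(); print(o['clock'],o['tool_pos'],o['orientation'],o['force'],o['joint_pos'].round(1))
s=snapshot('wrist'); cv2.imwrite('pics/w1.png',s['frame'][:,:,::-1]); print(s['position'],red(s,.07,[.457,0]))
for t in('button_top','fin','turn_axis'): print(t,spot_point('wrist',t)[:2])
print(delta([.457,.0005,.10],-85.15))
E
```

```text
4.8333 [ 0.46044201 -0.00050285  0.17651618] [-1.79923748e+02  4.93853684e-03 -8.59162977e+01] [-0.2733277   0.60060879 -0.10633097] [ 24.6   3.5 -31.2   0.  -55.2 -20.5]
[ 0.46621847 -0.08439031  0.31595815] [(np.int32(779), array([325.8, 200. ]), array([0.4569, 0.0005, 0.07  ]))]
button_top [{'position': [0.4563, 0.0028, 0.0715], 'score': 0.9}]
fin [{'position': [0.4521, 0.0311, 0.0838], 'score': 0.75}]
turn_axis [{'position': [0.595, 0.013, 0.0503], 'score': 0.8}]
(array([-0.12,  0.33,  7.64]), array([-0.09,  0.03, -0.72]))
```

View pics/w1.png

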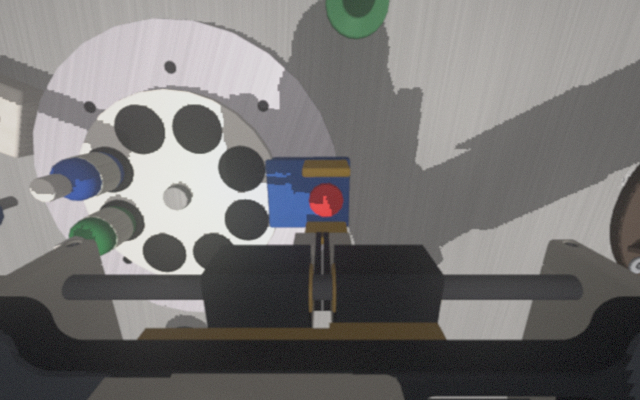

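The wrist view shows the red button at (326,200), which gives (0.457, 0.0005) and matches the other cameras. The fins are at (326,169) and (326,228), and both bottles are still upright. Next I'll centre over the button and lower to just above it.

play_rows(
  plan=[
    [-0.1,0.3,1.5,0,0,-0.7],
    [0,0,2,0,0,0],
    [0,0,2,0,0,0],
    [0,0,1,0,0,0],
    [0,0,0.7,0,0,0],
    [0,0,0.4,0,0,0],
    [0,0,0,0,0,0],
    [0,0,0,0,0,0],
  ],
)

```text
clock: 5.7
tool_pos: [0.4572, 0.0003, 0.1001]
orientation: [-180.0, 0.0, -85.1]
force: [-0.7, -0.4, -0.0]
opening: 0.0002
gripper_force: 0.0
```

play_rows(
  plan=[
    [0,0,0.4,0,0,0],
    [0,0,0.4,0,0,0],
    [0,0,0.3,0,0,0],
    [0,0,0.3,0,0,0],
    [0,0,0.3,0,0,0],
    [0,0,0.2,0,0,0],
    [0,0,0,0,0,0],
    [0,0,0,0,0,0],
    [0,0,0,0,0,0],
  ],
)

```text
clock: 6.45
tool_pos: [0.457, 0.0003, 0.0809]
orientation: [-180.0, -0.0, -85.1]
force: [-1.7, -0.1, 7.0]
opening: 0.0005
gripper_force: 3.6
```

```bash
python3 - <<'E'
from h import *
o=get_obs(); print(o['clock'],o['tool_pos'],o['orientation'],o['force'])
A=np.array([.5985,.0125])
print(delta([.457,.0005,.0785],-85.15))
d=o['tool_pos'][:2]-A; print(np.hypot(*d),np.degrees(np.arctan2(*d[::-1]))%360)
s=snapshot('wrist'); print(red(s,.06,[.457,0]))
E
```

```text
6.45 [4.57005211e-01 2.91603683e-04 8.08671229e-02] [-1.79972532e+02 -5.06080052e-04 -8.51210942e+01] [-1.6965256  -0.05593159  6.96090918]
(array([-0.02, -0.  ,  0.24]), array([-0.03, -0.  ,  0.03]))
0.14202049201178968 184.93135836275357
[(np.int32(295), array([321.9, 227.5]), array([ 0.4579, -0.0104,  0.06  ]))]
```

play_rows(
  plan=[
    [0,0,0.1,0,0,0],
    [0,0,0.1,0,0,0],
    [0,0,0,0,0,0],
    [0,0,0,0,0,0],
    [0,0,0,0,0,0],
    [0,0,0,0,0,0],
  ],
)

```text
clock: 7.0
tool_pos: [0.457, 0.0003, 0.0789]
orientation: [-180.0, -0.0, -85.1]
force: [-2.8, 1.1, 8.6]
opening: 0.0005
gripper_force: 4.0
```

play_rows(
  plan=[
    [-0.3,0,0,0,0,0],
    [-0.3,0,0,0,0,0],
    [-0.3,0,0,0,0,0],
    [-0.3,0,0,0,0,0],
    [-0.3,0,0,0,0,0],
    [-0.2,0,0,0,0,0],
    [0,0,0,0,0,0],
  ],
)

```text
clock: 7.58
tool_pos: [0.4566, 0.0177, 0.0794]
orientation: [-179.9, 0.0, -85.1]
force: [-0.6, 1.1, 7.5]
opening: 0.0004
gripper_force: 3.9
```

```bash
cat >> h.py <<'E'
def ang(cams=('top','scene','wrist')):
    o=get_obs(); print(o['clock'],o['tool_pos'].round(4),o['orientation'].round(1),o['force'].round(1))
    A=np.array([.5985,.0125])
    for c in cams:
        s=snapshot(c); cv2.imwrite(f"pics/{c}_{o['clock']:.1f}.png",s['frame'][:,:,::-1])
        for t in('button_top','fin'):
            for d in spot_point(c,t)[:1]:
                p=np.array(d['position']); e=p[:2]-A; th=np.degrees(np.arctan2(*e[::-1]))%360
                off=0 if t=='button_top' else -np.degrees(np.arctan2(31,142))
                print(c,t,p.round(3),round(d['score'],2),'r',np.hypot(*e).round(4),'table deg',round(184.85+off-th,1))
E
python3 -c "from h import *; ang()"
```

```text
7.5833 [0.4566 0.0177 0.0794] [-179.9    0.   -85.1] [-0.6  1.1  7.5]
scene button_top [0.455 0.018 0.06 ] 0.47 r 0.144 table deg 7.1
scene fin [0.46  0.047 0.085] 0.76 r 0.1427 table deg 6.5
wrist button_top [0.458 0.02  0.058] 0.77 r 0.141 table deg 7.7
wrist fin [0.456 0.045 0.088] 0.78 r 0.1461 table deg 5.4
```

play_rows(
  plan=[
    [-0.495,-0.068,0,0,0,2],
    [-0.495,-0.068,0,0,0,2],
    [-0.495,-0.068,0,0,0,2],
    [-0.495,-0.068,0,0,0,2],
    [-0.495,-0.068,0,0,0,2],
    [-0.495,-0.068,0,0,0,2],
    [-0.495,-0.068,0,0,0,2],
    [-0.495,-0.068,0,0,0,2],
    [-0.495,-0.068,0,0,0,2],
    [-0.495,-0.068,0,0,0,2],
    [-0.495,-0.068,0,0,0,2],
    [0,0,0,0,0,0],
    [0,0,0,0,0,0],
  ],
)

```text
clock: 9.12
tool_pos: [0.4695, 0.0714, 0.0796]
orientation: [-179.8, 0.1, -107.1]
force: [1.5, 0.5, 7.5]
opening: 0.0004
gripper_force: 3.8
```

```bash
python3 -c "from h import *; ang()"
```

```text
9.1167 [0.4695 0.0714 0.0796] [-1.798e+02  1.000e-01 -1.071e+02] [1.5 0.5 7.5]
scene button_top [0.47  0.073 0.061] 0.51 r 0.1423 table deg 29.9
scene fin [0.48  0.1   0.087] 0.81 r 0.1467 table deg 28.9
wrist button_top [0.468 0.07  0.059] 0.98 r 0.1423 table deg 28.6
wrist fin [0.482 0.096 0.088] 0.59 r 0.144 table deg 28.2
```

play_rows(
  plan=[
    [0,0,-0.4,0,0,0],
    [0,0,-0.4,0,0,0],
    [0,0,-0.4,0,0,0],
    [0,0,-0.35,0,0,0],
    [0,0,0,0,0,3.5],
    [0,0,0,0,0,3.5],
    [-0.4,0,0,0,0,0],
    [-0.4,0,0,0,0,0],
    [-0.4,0,0,0,0,0],
    [-0.3,0,0,0,0,0],
    [0,0,0,0,0,0],
    [0,0,0,0,0,0],
  ],
)

```text
clock: 10.57
tool_pos: [0.4737, 0.0843, 0.0939]
orientation: [180.0, -0.0, -114.1]
force: [0.1, 0.8, -0.2]
opening: 0.0007
gripper_force: 0.0
```

```bash
python3 -c "from h import *; ang()"
```

```text
10.5667 [0.4737 0.0843 0.0939] [ 180.    -0.  -114.1] [ 0.1  0.8 -0.2]
scene button_top [0.468 0.069 0.065] 0.35 r 0.1419 table deg 28.5
scene fin [0.483 0.099 0.086] 0.78 r 0.1439 table deg 29.3
wrist button_top [0.466 0.071 0.062] 0.92 r 0.1446 table deg 28.9
```

```bash
ls pics | tail -20; cd pics; python3 -c "
import cv2,glob
for f in glob.glob('wrist_*'): print(f)
f=sorted(glob.glob('wrist_1*'))[-1]; cv2.imwrite('w2.png',cv2.imread(f))"
```

```text
scene1.png
scene_10.6.png
scene_7.6.png
scene_9.1.png
top1.png
top_10.6.png
top_7.6.png
top_9.1.png
w1.png
wrist_10.6.png
wrist_7.6.png
wrist_9.1.png
wrist_9.1.png
wrist_10.6.png
wrist_7.6.png
```

View pics/w2.png

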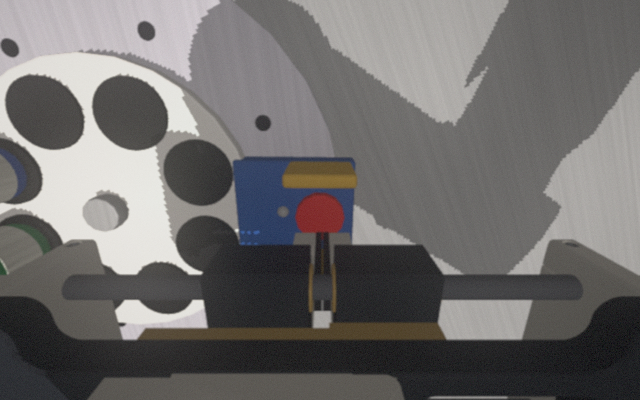

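The wrist view shows the button free at (320,215), riding with the pin on the plate. The finger is just ahead of it, close to the leading fin. I'll push the fin gently until the pin snaps in.

play_rows(
  plan=[
    [-0.495,-0.068,0,0,0,2],
    [-0.495,-0.068,0,0,0,2],
    [-0.495,-0.068,0,0,0,2],
    [-0.495,-0.068,0,0,0,2],
    [-0.247,-0.032,0,0,0,1],
    [-0.247,-0.032,0,0,0,1],
    [-0.247,-0.032,0,0,0,1],
    [-0.247,-0.032,0,0,0,1],
    [0,0,0,0,0,0],
    [0,0,0,0,0,0],
  ],
)

```text
clock: 11.85
tool_pos: [0.4924, 0.1084, 0.0942]
orientation: [-180.0, 0.1, -126.1]
force: [-0.8, -0.7, -0.4]
opening: 0.0005
gripper_force: 0.3
```

```bash
python3 -c "from h import *; ang()"
```

```text
11.85 [0.4924 0.1084 0.0942] [-1.800e+02  1.000e-01 -1.261e+02] [-0.8 -0.7 -0.4]
scene button_top [ 0.67  -0.008  0.053] 0.41 r 0.0742 table deg -159.0
scene fin [0.505 0.119 0.083] 0.63 r 0.1416 table deg 41.5
wrist button_top [0.486 0.096 0.062] 0.59 r 0.1404 table deg 41.6
```

play_rows(
  plan=[
    [-0.247,-0.032,0,0,0,1],
    [-0.124,-0.016,0,0,0,0.5],
    [-0.124,-0.016,0,0,0,0.5],
    [-0.124,-0.016,0,0,0,0.5],
    [0,0,0,0,0,0],
    [0,0,0,0,0,0],
  ],
)

```text
clock: 12.8
tool_pos: [0.4968, 0.113, 0.0942]
orientation: [-180.0, 0.1, -128.6]
force: [-0.9, -0.2, -0.7]
opening: 0.0005
gripper_force: 0.0
```

```bash
python3 -c "from h import *; ang()"
```

```text
12.8 [0.4968 0.113  0.0942] [-1.800e+02  1.000e-01 -1.286e+02] [-0.9 -0.2 -0.7]
scene fin [0.508 0.124 0.085] 0.7 r 0.1437 table deg 43.8
wrist button_top [0.488 0.102 0.064] 0.79 r 0.142 table deg 43.7
```

play_rows(
  plan=[
    [-0.124,-0.016,0,0,0,0.5],
    [-0.062,-0.008,0,0,0,0.25],
    [-0.062,-0.008,0,0,0,0.25],
    [0,0,0,0,0,0],
    [0,0,0,0,0,0],
  ],
)

```text
clock: 13.67
tool_pos: [0.4979, 0.1142, 0.0941]
orientation: [-180.0, 0.0, -129.6]
force: [-0.6, 0.0, 0.2]
opening: 0.0
gripper_force: 0.0
```

```bash
python3 -c "from h import *; ang()"
```

```text
13.6667 [0.4979 0.1142 0.0941] [-180.     0.  -129.6] [-0.6  0.   0.2]
scene fin [0.51  0.126 0.085] 0.79 r 0.1442 table deg 44.7
wrist button_top [0.49  0.104 0.067] 0.81 r 0.1419 table deg 45.0
wrist fin [0.597 0.012 0.052] 0.61 r 0.0017 table deg -32.5
```

play_rows(
  plan=[
    [-0.062,-0.008,0,0,0,0.25],
    [-0.062,-0.008,0,0,0,0.25],
    [0,0,0,0,0,0],
    [0,0,0,0,0,0],
  ],
)

```text
clock: 14.45
tool_pos: [0.4988, 0.115, 0.0941]
orientation: [-180.0, 0.0, -130.1]
force: [-0.4, 0.3, -0.5]
opening: 0.0001
gripper_force: 0.0
```

```bash
python3 -c "
from h import *; ang()
a=cv2.imread('pics/wrist_13.7.png')[140:260,200:400]; b=cv2.imread('pics/'+sorted(__import__('os').listdir('pics'),key=lambda f:f.startswith('wrist_14'))[-1])[140:260,200:400]; c=cv2.imread('pics/wrist_10.6.png')[140:260,200:400]
cv2.imwrite('pics/w3.png',cv2.resize(np.hstack([c,a,b]),None,fx=1.3,fy=1.3))"
```

```text
14.45 [0.4988 0.115  0.0941] [-180.     0.  -130.1] [-0.4  0.3 -0.5]
top button_top [0.63  0.251 0.   ] 0.57 r 0.2408 table deg 102.3
scene fin [0.512 0.124 0.082] 0.58 r 0.1414 table deg 44.7
wrist button_top [0.488 0.104 0.069] 0.89 r 0.1431 table deg 44.3
```

View pics/w3.png

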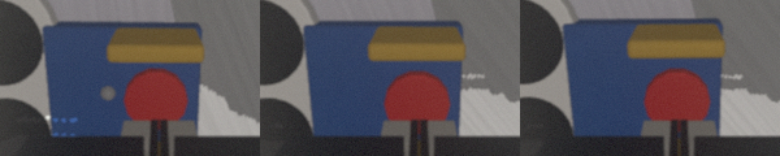

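The left crop, riding on the plate, shows the raised steel pin head at (108,93). In the two later crops it is gone and the button looks larger, so the pin has dropped into the hole. I'll back off the fin, lift and check.

play_rows(
  plan=[
    [0.3,0,0,0,0,0],
    [0.4,0,0,0,0,0],
    [0,0,-0.5,0,0,0],
    [0,0,-1,0,0,0],
    [0,0,-2,0,0,0],
    [0,0,-3,0,0,0],
    [0,0,-3,0,0,0],
    [0,0,-2,0,0,0],
    [0,0,0,0,0,0],
    [0,0,0,0,0,0],
    [0,0,0,0,0,0],
  ],
)

```text
clock: 15.82
tool_pos: [0.4939, 0.1095, 0.2093]
orientation: [180.0, 0.0, -130.1]
force: [0.2, -0.7, -0.7]
opening: 0.0007
gripper_force: 0.0
```

```bash
python3 -c "
from h import *; ang()
for c in ('top','scene','wrist'):
  for h,z in ((70,.07),(62,.063)):
    print(c,h,red(snapshot(c),z,[.49,.104],.05))
  print([(t,d['position'],round(d['score'],2)) for t in('bottle_b','nozzle_tip','pad_b') for d in spot_point(c,t)[:3]])
import glob
f=sorted(glob.glob('pics/wrist_1*'))[-1]; g=sorted(glob.glob('pics/scene_1*'))[-1]
cv2.imwrite('pics/w4.png',np.vstack([cv2.resize(cv2.imread(f),(480,300)),cv2.resize(cv2.imread(g)[120:320,180:500],(480,300))]))"
```

```text
15.8167 [0.4939 0.1095 0.2093] [ 180.     0.  -130.1] [ 0.2 -0.7 -0.7]
scene button_top [0.488 0.098 0.07 ] 0.69 r 0.1397 table deg 42.6
scene fin [0.512 0.124 0.083] 0.63 r 0.1413 table deg 44.7
wrist button_top [0.49  0.103 0.068] 0.63 r 0.141 table deg 44.8
wrist fin [ 0.666 -0.01   0.137] 0.74 r 0.0705 table deg -169.3
top 70 []
top 62 []
[('bottle_b', [0.7648, -0.2564, -0.0013], 0.7), ('bottle_b', [0.6326, -0.0462, 0.0506], 0.53), ('bottle_b', [0.6603, -0.0078, 0.0589], 0.52), ('nozzle_tip', [0.6611, -0.0114, 0.1424], 0.66), ('pad_b', [0.6648, -0.0095, 0.0534], 0.86), ('pad_b', [0.6325, -0.0481, 0.0493], 0.82)]
scene 70 [(np.int32(126), array([403.5, 208.4]), array([0.491 , 0.1026, 0.07  ]))]
scene 62 [(np.int32(128), array([403.6, 208.5]), array([0.4873, 0.1006, 0.063 ]))]
[('bottle_b', [0.7631, -0.2562, 0.001], 0.88), ('bottle_b', [0.6613, -0.0114, 0.0519], 0.84), ('bottle_b', [0.65, -0.253, -0.0004], 0.83), ('nozzle_tip', [0.5111, 0.1243, 0.0829], 0.63), ('nozzle_tip', [0.6605, -0.0065, 0.1391], 0.6), ('pad_b', [0.6317, -0.0469, 0.0554], 0.93), ('pad_b', [0.6609, -0.005, 0.0548], 0.57), ('pad_b', [0.6633, -0.0109, 0.0522], 0.41)]
wrist 70 [(np.int32(376), array([322.1, 179. ]), array([0.4874, 0.1023, 0.07  ]))]
wrist 62 [(np.int32(385), array([322.5, 179.1]), array([0.4883, 0.1041, 0.063 ]))]
[('bottle_b', [0.6313, -0.0481, 0.0528], 0.77), ('bottle_b', [0.6636, -0.0099, 0.0537], 0.74), ('bottle_b', [0.8555, 0.0608, 0.0011], 0.51), ('nozzle_tip', [0.6659, -0.0104, 0.1378], 0.62), ('nozzle_tip', [0.6655, -0.0092, 0.0522], 0.52), ('pad_b', [0.6686, -0.0094, 0.0496], 0.82), ('pad_b', [0.6298, -0.0486, 0.0519], 0.79)]
```

View pics/w4.png

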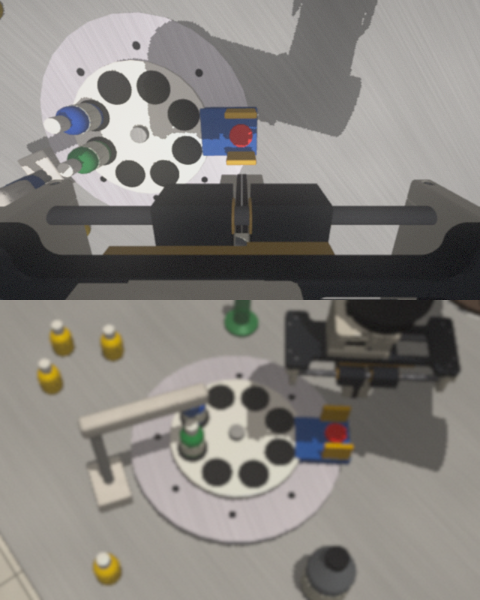

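```bash
python3 -c "
from h import *
L=[cv2.resize(cv2.imread(f'pics/{f}.png')[150:245,220:370],None,fx=2.5,fy=2.5,interpolation=3) for f in('w1','wrist_11.8','wrist_12.8','wrist_15.8')] if __import__('os').path.exists('pics/wrist_11.8.png') else [cv2.resize(cv2.imread(f'pics/{f}.png')[150:245,220:370],None,fx=2.5,fy=2.5,interpolation=3) for f in('w1','wrist_11.9','wrist_12.8','wrist_15.8')]
cv2.imwrite('pics/w5.png',np.vstack([np.hstack(L[:2]),np.hstack(L[2:])]))"
```

```text
(no output)
```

View pics/w5.png

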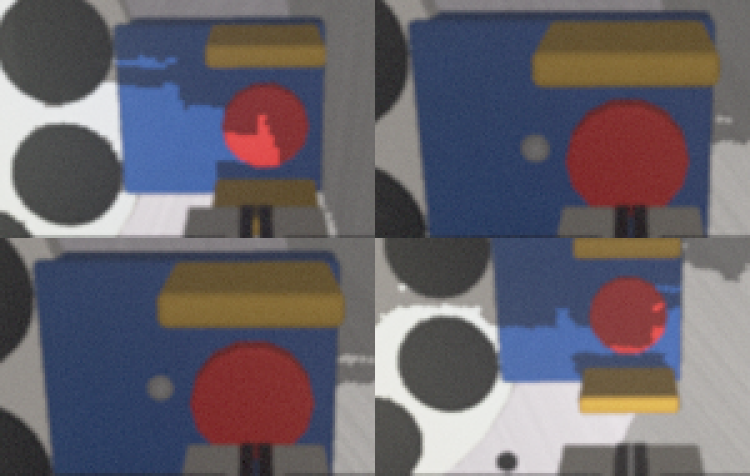

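The pin head shows in both riding views, at (535,148) and (160,387). It is hidden at the start (top left) and again now (bottom right), so the plunger is fully out and locked. Green is under the nozzle and the arm is clear.

```bash
python3 -c "from plant import *; print(close_job())"
```

```text
the job is handed in; nothing more can be done
None
```

The turntable is one hole (about 45°) clockwise and locked with the plunger out; the green bottle is under the sampling head, both bottles are upright, and the job was handed in at about 16 s of 42 s (no verdict came back).

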